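# Set out doll-house columns, tin and vase for painting

## Robot

A 6-joint arm with a two-finger parallel gripper is mounted at the origin on a cart in front of the work surface, level with it; the furniture and walls round the work are solid. World frame = base frame: x ahead of the robot, y to its left, z up, the work surface at z = 0. Lengths are in mm, angles in rad, forces in N, time in s.
With the tool pointing down it reaches from about 350 to 1000 mm from the base axis. Payload 7.1 kg.
Tool frame: the origin (TCP) lies between the finger pads; the fingertips stand 25 mm ahead of it and the grasp point (between the pads) lies 6 mm ahead of it; z points along the fingers, y is the line along which they close (so a half turn about z gives the same grasp; the last joint's range is limited). The gripper opens to 85 mm and grips with 20 to 120 N. Pads are 22 mm wide; open, the fingers measure 114 mm over their backs; the gripper's body (76 mm by 85 mm) begins 54 mm behind the grasp point. The pads swing forward as they close: fully open they stand 13 mm farther back than shut.
Start: joints at [1.175, 0.423, 1.63, -0, 1.089, -0.019], TCP at [229.935, 581.15, 256.319] pointing down, gripper open.
Joint ranges: [-3, 3], [-0.9, 2.11], [0.09, 2.58], [-1.31, 4.45], [0.11, 2.69], [-2.54, 2.54]. Speed limits (rad/s): [2.39, 2.39, 3.01, 3.14, 3.14, 3.14].

## Interface

Orientations are given as a unit quaternion [x, y, z, w].
In Python, from workcell import bot gives the robot as it stands.
- The arm moves only by the tool move_arm, never from a script. Its argument "moves" is a list that holds one entry, the list of rows, each a list of 7 numbers: the shift along the tool's x, y, z in mm, then the turn, a rotation vector about the tool's x, y, z in rad, then the opening, from -1 (shut) to 1 (fully open). In form: [[[x, y, z, rx, ry, rz, fingers], ...]]. A call has exactly 8 rows; each row is the pose to reach, as a shift and turn from the pose commanded when the call began, along the tool's axes at that moment; what a row does not reach only later rows make up. A row lasts 1/8 s, in which the tool goes at most 62.5 mm and 10.7 degrees, less where a joint would pass 70% of its speed; a pose out of reach is approached as far as the arm can. A call with a gripper value outside its range is refused whole. The fingers move at their own pace and stop on an object; "force" is the grip in N (left out, the last holds). Time passes only in rows, so rows that repeat a pose let the fingers close, or fill a call up. It gives the time, the measured TCP pose, the force, the opening and the grip force at its end, in the units of the state.
- bot.state(): the state, without advancing time (a new reading comes with each control period).
- bot.snapshot(name): name is "scene" or "top" or "wrist"; returns the picture (480x640x3 uint8, blue, green, red); there is no depth.
- bot.calibration(name): a dict with "vfov" (degrees; the focal length in pixels is half the picture's height over the tangent of half this angle, whatever the lens; pixels are square), "cx", "cy" (the principal point, pixels), "k1" (the pictures are not rectified: a ray, as slopes to the right and down, at radius r is drawn at 1 + k1 r^2 times it, then the intrinsics apply), "R" (3x3) and "t" (3): a world point X has camera coordinates R X + t; the wrist camera has in their place "mount" (4x4, takes a point from camera to tool coordinates, whose origin is the TCP and whose axes are the flange's). Camera axes: x right, y down, z forward; pixel columns grow to the right and rows downward; lengths in mm; the calibration is good to about 2 mm. A picture is of the moment at which its call begins: read the wrist's pose just before it. calibration takes no time and is no camera call.
- bot.close_job(): hands the job in; it is judged then, once.
The state is a dict: "t": time; "q": joint angles; "dq": joint speeds; "tau": joint torques, N m; "eef_pos": TCP position; "tcp_rot": TCP orientation; "force": force on the tool from outside, world axes, zero at the start; "moment": the same for the moment, N m; "opening": finger opening in mm; "gripper_force": force on a finger pad.
Only numpy, scipy, OpenCV 4.12 (cv2) and the standard library are available. Lean on these libraries where they do the work, as an engineer would, in place of code of your own. Each camera call takes 0.05 s, during which the arm holds its last target. There are 200 camera calls.

## Task

Lay the two white columns crosswise in the notched wooden rest, each seated in both rails with equal overhang at its ends: the thick column, ready for paint, in the outer pair of notches on the paint pot's side, and the thin column, still to be sanded, in the outer pair on the sanding block's side, leaving the middle pair empty between them. Stand the tin on the bench midway between the paint pot and the sanding block, in line with their centres, and then stand the green vase upright in the middle of the tin's lid as on a plinth. Do not tip the vase over on the way, and leave the pot, the sanding block and the other loose things (bit box, bracket, chair) where they are.

Things in the scene. Friction and masses are not known exactly. Their poses are not given: they have to be found in the camera images.
- rest: Fixed dark wooden rest, base 90 (x) x 132 (y) x 6 mm. Two rails along y, 8 mm thick, at x = -37 and +37, tops 40 mm up. Each has 90-degree V notches 20 wide, 10 deep, at y = -42, 0, +42, bottoms 30 mm up; a column lies in a facing pair, along x, its axis 44 mm up (thick) or 38.5 (thin). Origin: centre of underside, bench height; x points away from the robot, yaw up to 0.3 rad.
- thick_column: Thick white round column (cylinder), 20 mm diameter, 120 mm long, with grey lines and dark bores at its ends, lying on the bench; it can roll. Origin at its centre, on its axis; x runs along its axis (both ends alike).
- thin_column: Thin white round column (cylinder), 12 mm diameter, 120 mm long, with grey lines and dark bores at its ends, lying on the bench; it can roll. Origin at its centre, on its axis; x runs along its axis (both ends alike).
- tin: Round grey screw tin, 41 mm diameter body with a flat 43 mm diameter lid, 21 mm high, standing on the bench. Origin: centre of its underside; z up. Its target is the midpoint between paint pot and sanding block, which is at x = +120 mm, y = 0 in the rest's frame.
- vase: Round green printed vase, 70 mm high, widest (44 mm) at mid-height, foot about 36 mm diameter, open at the top, standing on the bench. Origin: centre of its underside; z up.
- paint_pot: White round paint pot with a blue band, 36 mm diameter, 42 mm high, loose; stands behind one end of the rest, at x = +120 mm and y = +80 or -80 mm in the rest's frame (the sanding block is at the other). Origin: centre of its underside.
- sanding_block: Reddish brown sanding block, loose, 24 mm high, 68 mm long lying along the rest's x and 48 mm across; stands behind the other end of the rest, at x = +120 mm and y = -80 or +80 mm in the rest's frame. Origin: centre of its underside.
- bit_box: Purple lidded box 54x58x25 mm, a bystander at the back left. Origin: centre of its underside.
- bracket: Blue printed angle bracket 24x50x40 mm, a bystander at the left. Origin: centre of its underside.
- chair: Wooden doll-house chair 36x36x50 mm, a bystander at the right. Origin: centre of its underside.
Mind the look-alikes: they are no part of the job. Leave any black look-alike of the paint_pot alone. There is more than one size of the tin; the one meant has the size given above.

How it is judged:
By the outcome, as a careful person would: the job done as asked, in the order asked, and still so for the second after the job is handed in, with the robot touching nothing.
It also fails if it takes over 99 s, if anything falls off the work surface, if the arm or the gripper's body presses on something with over 40 N, if the wrist force passes 120 N, or if a joint passes its speed limit or range.

## Working session

There is one attempt and no reset: what is moved stays moved. The work goes in short steps, Python scripts to look and compute and a tool call to move; the robot and the scene stay as the last step left them, time stands still between calls to the robot, and variables do not carry over. Pictures are saved under pics/ and viewed, at most 14 in all, crops included, and the job is handed in when it is done.

Besides the shell and the picture viewer there is one more tool, called after ">>>" as name(argument=value, ...), one argument or row to a line, values as JSON. move_arm: Moves the arm, as the interface text tells. Its arguments: {"type":"object","properties":{"moves":{"type":"array"},"force":{"type":"number"}},"required":["moves"]}

```bash
mkdir -p pics; ls; python3 - <<'E'
from workcell import bot
import cv2
s=bot.state()
for k,v in s.items(): print(k,v)
for n in("scene","top","wrist"):
    im=bot.snapshot(n); cv2.imwrite(f"pics/{n}0.png",im); print(n,bot.calibration(n))
E
```

```text
pics
t 0.0
q [ 1.17502795e+00  4.23844996e-01  1.63070632e+00  9.14118520e-06
  1.08859873e+00 -1.89591409e-02]
dq [-0.00126693  0.00014439 -0.00098803 -0.00082647 -0.00058851  0.00154201]
tau [ 1.10901343e-03 -5.57399762e+01 -2.81736588e+01  4.01805403e-05
  7.47132290e-03 -1.92777719e-05]
eef_pos [229.72305603 580.69469131 255.53665549]
tcp_rot [ 1.87294012e-01  9.82303592e-01 -7.61181243e-04 -1.64279791e-04]
force [0.35738339 0.35548307 1.02501378]
moment [ 0.01879868 -0.03374702 -0.0401967 ]
gripper_force 0.0
opening 85.15778221950579
scene {'vfov': 57.67258083923668, 'cx': 314.25909291404497, 'cy': 242.14357906257572, 'k1': -0.06841632047662757, 'R': array([[ 0.60005847, -0.79992257, -0.00732848],
       [-0.53562966, -0.39496219, -0.74639516],
       [ 0.59416387,  0.45180609, -0.66546266]]), 't': array([-321.38226958,  316.12528375, 1007.66410127])}
top {'vfov': 57.19134662565392, 'cx': 326.0587176392145, 'cy': 239.60117932358085, 'k1': 0.011678465383485628, 'R': array([[-0.02327366, -0.99962731, -0.01426807],
       [-0.99705675,  0.02425192, -0.07273021],
       [ 0.07304913,  0.01253337, -0.99724959]]), 't': array([ 16.71602429, 518.4611788 , 973.79605342])}
wrist {'vfov': 60.73918102276382, 'cx': 314.00049995363, 'cy': 239.11525133068, 'k1': -0.02217991425463109, 'mount': array([[-8.81389318e-04, -9.46781560e-01, -3.21875598e-01,
         8.35181091e+01],
       [ 9.99997564e-01, -1.83196700e-04, -2.19942089e-03,
        -3.92009197e-01],
       [ 2.02340459e-03, -3.21876752e-01,  9.46779416e-01,
        -1.16800828e+02],
       [ 0.00000000e+00,  0.00000000e+00,  0.00000000e+00,
         1.00000000e+00]])}
```

View pics/top0.png

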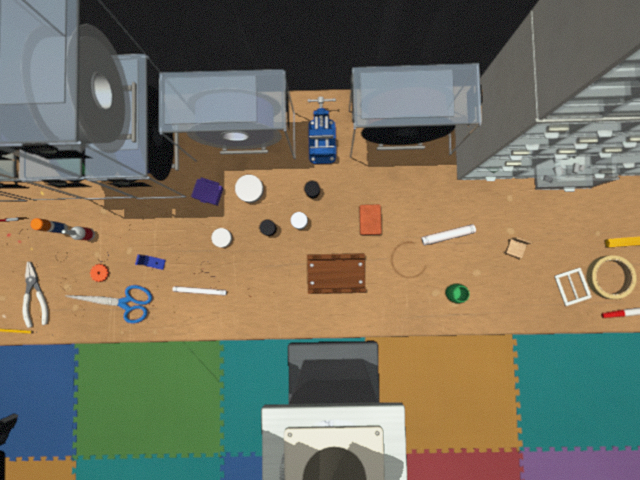

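View pics/scene0.png

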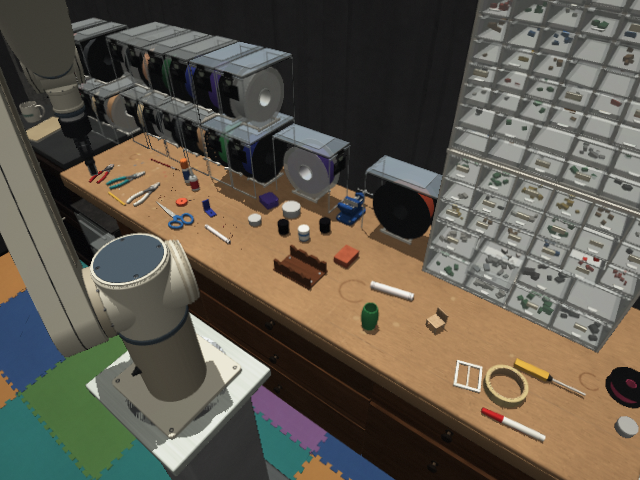

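The top view shows the rest at (337,274), sanding block (370,219), white pot (299,221), vase (457,293), thick column (449,235), thin column (199,291), and tins at (221,238) and (249,188). The scene view also has a grey tin at (627,427), so I'll check the tin sizes.

```bash
cat > h.py <<'E'
import numpy as np, cv2
from scipy.spatial.transform import Rotation as Ro
from workcell import bot
def cam(n,s=None):
    c=bot.calibration(n); f=240/np.tan(np.radians(c["vfov"]/2))
    if n=="wrist":
        T=np.eye(4);T[:3,:3]=Ro.from_quat(s["tcp_rot"]).as_matrix();T[:3,3]=s["eef_pos"]
        M=T@c["mount"]; R=M[:3,:3].T; t=-R@M[:3,3]
    else: R,t=c["R"],c["t"]
    return dict(f=f,cx=c["cx"],cy=c["cy"],k=c["k1"],R=R,t=t)
def cast(c,uv,z):
    """pixels -> world points on the plane z"""
    d=(np.atleast_2d(np.array(uv,float))-[c["cx"],c["cy"]])/c["f"]; u=d.copy()
    for _ in range(8): u=d/(1+c["k"]*(u**2).sum(1,keepdims=True))
    w=np.c_[u,np.ones(len(u))]@c["R"]; o=-c["R"].T@c["t"]
    return o+w*((z-o[2])/w[:,2:])
def proj(c,X):
    p=np.atleast_2d(X)@c["R"].T+c["t"]; u=p[:,:2]/p[:,2:]
    return u*(1+c["k"]*(u**2).sum(1,keepdims=True))*c["f"]+[c["cx"],c["cy"]]
def blobs(m,amin=60):
    m=cv2.morphologyEx(m.astype(np.uint8)*255,cv2.MORPH_OPEN,np.ones((3,3)))
    cs,_=cv2.findContours(m,cv2.RETR_EXTERNAL,cv2.CHAIN_APPROX_NONE)
    return [x[:,0].astype(float) for x in cs if cv2.contourArea(x)>amin]
def hsv(im): return cv2.cvtColor(im,cv2.COLOR_BGR2HSV).astype(int)
def rect(P):
    (c,w,a)=cv2.minAreaRect(np.float32(P[:,:2])); 
    a=np.radians(a); 
    if w[0]<w[1]: w=w[::-1]; a+=np.pi/2
    a=(a+np.pi/2)%np.pi-np.pi/2
    return np.round([c[0],c[1],w[0],w[1]],1),round(a,3)
E
python3 - <<'E'
from h import *
im=cv2.imread("pics/top0.png");H=hsv(im);c=cam("top")
white=(H[...,1]<60)&(H[...,2]>150); red=((H[...,0]<9)|(H[...,0]>172))&(H[...,1]>130)&(H[...,2]>80)
green=(abs(H[...,0]-70)<15)&(H[...,1]>120)
dark=(H[...,0]<15)&(H[...,2]<105)&(H[...,1]>60)
for n,m,z in(("white",white,15),("red",red,24),("green",green,40),("dark",dark,40)):
    m=m.copy();m[:165]=0;m[322:]=0
    for b in blobs(m): print(n,b.mean(0).round(),*rect(cast(c,b,z)))
im=cv2.imread("pics/scene0.png");H=hsv(im);c=cam("scene")
white=(H[...,1]<60)&(H[...,2]>110);white[:180]=0
for b in blobs(white):
    if b[:,0].mean()<240 or (b[:,0].mean()<440 and b[:,1].mean()<200):continue
    print("scene",b.mean(0).round(),*rect(cast(c,b,21)))
cv2.imwrite("pics/s_crop.png",cv2.resize(im[180:290,190:450],None,fx=3,fy=3,interpolation=2))
E
```

```text
white [632. 311.] [ 343.6 -666.1   31.8   14.5] -1.49
white [ 96. 299.] [396.9 526.3  98.8  16.1] 1.457
white [ 25. 308.] [382.2 684.4  60.8  11.1] 0.07
white [ 42. 306.] [385.5 647.   70.2  14.5] 0.252
white [199. 290.] [411.4 293.2 118.5  11.9] 1.479
white [573. 286.] [ 401.8 -540.5   70.9   62.4] 0.299
white [ 29. 270.] [467.8 676.9  34.   20.3] 0.026
white [221. 237.] [530.8 244.   43.4  41. ] 1.547
white [449. 234.] [ 524.8 -272.6  122.4   18.6] -1.349
white [298. 220.] [566.4  66.   34.4  34.2] -0.02
white [248. 188.] [641.8 180.3  60.3  59.6] -0.013
white [491. 173.] [ 659.4 -373.7   99.7   29.3] -1.461
white [581. 169.] [ 665.  -579.2   33.5   18.4] 1.542
white [570. 175.] [ 656.4 -558.3   78.    36.7] 1.542
white [545. 169.] [ 666.3 -494.6   33.9   20.7] 1.542
white [ 40. 171.] [694.3 656.3  70.1  25.6] 1.547
red [613. 314.] [ 340.8 -618.6   48.3   14.1] -1.49
red [ 99. 273.] [456.3 514.2  38.8  35.7] 0.782
green [457. 293.] [ 392.7 -277.    45.5   36.7] 1.549
dark [ 46. 225.] [564.8 625.3  22.3  17.7] -0.024
scene [524. 428.] [ 343.5 -691.7   86.4   15.4] -1.463
scene [628.
[... 634 characters left out ...]
654
scene [628. 257.] [1097.  -788.9  403.1   88.1] -0.035
scene [485. 226.] [ 939.9 -376.    97.1   86.3] 0.117
scene [554. 239.] [1012.9 -579.7  234.5   97.8] -0.004
scene [254. 218.] [532.2 242.7  40.5  36.6] -0.938
scene [606. 220.] [1225.6 -701.6  139.4  108.3] 0.013
scene [520. 226.] [1012.5 -470.7  238.5   98.3] 0.055
scene [291. 206.] [653.  187.9  62.2  57.3] 0.67
scene [567. 207.] [1209.7 -579.1  141.4  109.7] -0.01
scene [625. 189.] [1463.7 -713.9  157.3  122.4] 0.113
scene [587. 183.] [1410.  -609.1  105.6   52. ] -0.914
scene [533. 194.] [1219.6 -454.9  159.4  108.8] 0.019
scene [493. 198.] [1123.4 -339.3  260.4  106.3] 0.146
scene [457. 222.] [ 958.3 -292.5  432.8  141.7] 0.303
```

View pics/s_crop.png

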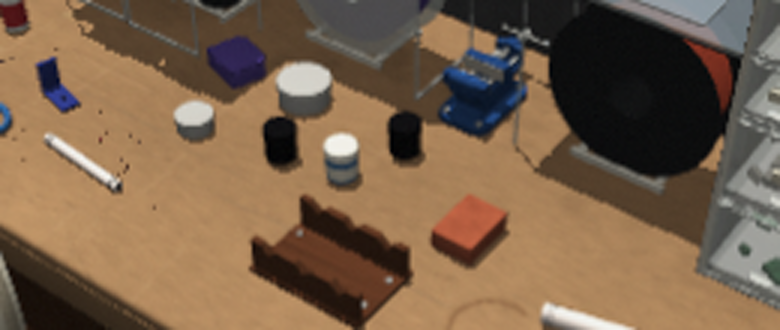

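The crop shows the bracket, thin column, the small tin (about 43 mm, which matches), the large tin, two black pots, the white pot with blue band, the rest and the sanding block. The pot is on the +y side of the rest. First I'll measure the block and rest, then plan the move over the thin column.

```bash
cat >> h.py <<'E'
def plan(p,psi):
    """shift and turn (tool axes) from the present pose to TCP p, tool down, closing axis at yaw psi"""
    s=bot.state(); R=Ro.from_quat(s["tcp_rot"]).as_matrix()
    c,n=np.cos(psi),np.sin(psi); T=np.array([[-n,c,0],[c,n,0],[0,0,-1]])
    print("t",round(s["t"],2),"plan",(R.T@(np.array(p)-s["eef_pos"])).round(1),Ro.from_matrix(R.T@T).as_rotvec().round(3))
def look(name):
    s=bot.state(); im=bot.snapshot("wrist"); cv2.imwrite(f"pics/{name}.png",im)
    return im,cam("wrist",s),s
E
python3 - <<'E'
from h import *
im=cv2.imread("pics/top0.png");H=hsv(im);c=cam("top")
red=((H[...,0]<13))&(H[...,1]>150)&(H[...,2]>120)
dark=(H[...,2]<110)
for n,m,z in(("red",red,24),("dark",dark,30)):
    m=m.copy();m[:165]=0;m[322:]=0;m[:,:260]=0;m[:,420:]=0
    for b in blobs(m): print(n,b.mean(0).round(),*rect(cast(c,b,z)))
print("pot",cast(c,[298.5,220.3],42), im[274,337],im[219,370],im[250,400])
plan([411,293,160],-0.09)
E
```

```text
red [370. 219.] [561.3 -96.5  65.6  47.1] -0.026
dark [269. 228.] [546.4 130.   47.4  34. ] 1.084
dark [313. 190.] [629.9  30.5  46.6  35.1] 0.756
pot [[561.29543141  64.02283824  42.        ]] [ 36  69 122] [ 64 100 194] [102 147 191]
t 0.15 plan [-274.4 -200.8   96. ] [-1.000e-03  1.000e-03  1.284e+00]
```

>>> move_arm(
  moves=[
    [[-50, -36, 17, 0, 0, 0.18, 1], [-100, -72, 34, 0, 0, 0.36, 1], [-150, -110, 52, 0, 0, 0.54, 1], [-200, -146, 70, 0, 0, 0.72, 1], [-240, -176, 84, 0, 0, 0.9, 1], [-274, -201, 96, 0, 0, 1.08, 0], [-274, -201, 96, 0, 0, 1.26, 0], [-274, -201, 96, 0, 0, 1.284, 0]],
  ],
)

```text
t: 1.15
eef_pos: [410.9, 292.9, 160.1]
tcp_rot: [0.738, 0.674, -0.0, -0.0]
force: [0.6, 0.6, 0.4]
opening: 42.7
gripper_force: 0.0
```

```bash
python3 - <<'E'
from h import *
im,c,s=look("w1"); print(s["eef_pos"],s["opening"])
H=hsv(im); m=(H[...,1]<60)&(H[...,2]>140)
for b in blobs(m,300): print(b.mean(0).round(),*rect(cast(c,b,8)))
E
```

```text
[410.94800512 292.88128365 160.0968071 ] 42.74185485530778
[ 13. 434.] [141.6 126.5  82.7  31.5] 1.218
[627. 362.] [641.5 157.8  62.8  25.9] -1.398
[496. 284.] [537.5 236.9  43.8  43. ] -0.095
[319. 190.] [414.9 310.9  88.   10.6] 1.477
```

View pics/w1.png

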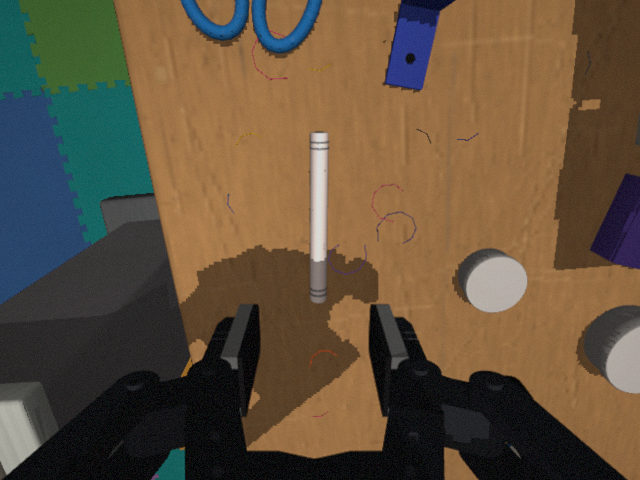

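The wrist view shows the thin column from (319,131) to (319,303), partly in the gripper's shadow. The tin is at (493,281).

```bash
python3 - <<'E'
from h import *
im=cv2.imread("pics/w1.png");s=bot.state();c=cam("wrist",s)
H=hsv(im); m=(H[...,1]<75)&(H[...,2]>60);m[:,:300]=0;m[310:,:440]=0;m[:,345:400]=0;m[:120]=0
for b in blobs(m,300):
    z=7 if b[:,0].mean()<400 else 21
    r=rect(cast(c,b,z)); print(b.mean(0).round(),b.min(0),b.max(0),*r)
    if z==7: 
        p=r[0]; plan([p[0],p[1],27.5],r[1]-np.pi/2)
E
```

```text
[624. 354.] [601. 316.] [639. 392.] [628.3 173.9  70.3  28.4] -1.397
[493. 280.] [463. 249.] [526. 312.] [530.3 245.4  45.9  43.2] -0.57
[318. 216.] [310. 132.] [327. 302.] [413.1 295.3 121.5  11.6] 1.478
t 1.2 plan [  2.1   2.1 132.8] [-0.     0.     0.004]
```

>>> move_arm(
  moves=[
    [[2, 2, 50, 0, 0, 0, 0], [2, 2, 100, 0, 0, 0, 0], [2, 2, 125, 0, 0, 0, 0], [2, 2, 133, 0, 0, 0.004, 0], [2, 2, 133, 0, 0, 0.004, -1], [2, 2, 133, 0, 0, 0.004, -1], [2, 2, 133, 0, 0, 0.004, -1], [2, 2, 133, 0, 0, 0.004, -1]],
  ],
  force=40,
)

```text
t: 2.2
eef_pos: [413.6, 295.8, 28.4]
tcp_rot: [0.739, 0.673, 0.001, 0.0]
force: [-1.3, 0.7, 7.1]
opening: 10.5
gripper_force: 39.8
```

```bash
python3 - <<'E'
from h import *
plan([441,-16,190],1.57)
E
```

```text
t 2.2 plan [-307.6   56.8 -161.9] [ 0.002  0.    -1.664]
```

>>> move_arm(
  moves=[
    [[0, 2, -20, 0, 0, 0, -1], [-10, 2, -70, 0, 0, -0.18, -1], [-60, 4, -120, 0, 0, -0.36, -1], [-115, 6, -162, 0, 0, -0.54, -1], [-170, 0, -162, 0, 0, -0.72, -1], [-225, -10, -162, 0, 0, -0.9, -1], [-270, -16, -162, 0, 0, -1.08, -1], [-300, -19, -162, 0, 0, -1.26, -1]],
  ],
)

```text
t: 3.2
eef_pos: [365.7, -1.1, 189.8]
tcp_rot: [0.23, 0.973, 0.0, 0.0]
force: [0.0, -0.1, -0.2]
opening: 10.1
gripper_force: 39.3
```

```bash
python3 - <<'E'
from h import *
print(bot.state()["opening"]);plan([365,-16,190],1.57)
E
```

```text
10.055190060968064
t 3.2 plan [ -6.1 -13.6  -0.2] [ 0.     0.001 -0.463]
```

>>> move_arm(
  moves=[
    [[-2, -4, 0, 0, 0, -0.16, -1], [-4, -9, 0, 0, 0, -0.32, -1], [-6, -14, 0, 0, 0, -0.46, -1], [-6, -14, 0, 0, 0, -0.46, -1], [-6, -14, 0, 0, 0, -0.46, -1], [-6, -14, 0, 0, 0, -0.46, -1], [-6, -14, 0, 0, 0, -0.46, -1], [-6, -14, 0, 0, 0, -0.46, -1]],
  ],
)

```text
t: 4.2
eef_pos: [365.5, -14.6, 189.3]
tcp_rot: [0.005, 1.0, -0.0, -0.0]
force: [-0.4, 0.8, -0.2]
opening: 9.9
gripper_force: 39.3
```

```bash
python3 - <<'E'
from h import *
im,c,s=look("w2"); print(s["eef_pos"],s["tcp_rot"],s["opening"])
np.save("s2.npy",np.r_[s["eef_pos"],s["tcp_rot"]])
E
```

```text
[365.47468805 -14.61577811 189.30250269] [ 4.50478513e-03  9.99989853e-01 -1.08884354e-05 -3.94591688e-05] 9.929793317918
```

View pics/w2.png

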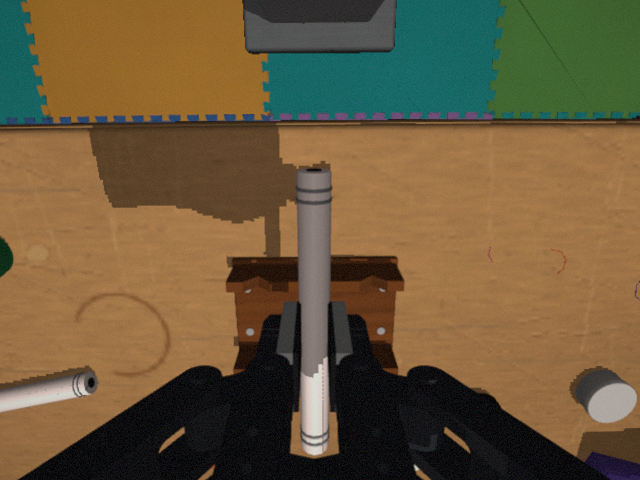

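The wrist view's image-down direction is +x. The held column runs from (314,172) to (315,450), the rest's near rail is around row 270 and its far rail around row 355. I'll zoom in on the rest.

```bash
python3 - <<'E'
from h import *
im=cv2.imread("pics/w2.png"); v=np.load("s2.npy"); c=cam("wrist",dict(eef_pos=v[:3],tcp_rot=v[3:]))
cv2.imwrite("pics/w2c.png",cv2.resize(im[245:380,215:415],None,fx=4,fy=4,interpolation=2))
print(cast(c,[[314,171],[315,452]],168).round(1))
print(proj(c,[[441.3-41,-16.2+66,40],[441.3-41,-16.2-66,40],[441.3+41,-16.2+66,40],[441.3+33,-16.2-66,40],[441-33,-16+66,40]]).round())
E
```

```text
[[304.4 -14.5 168. ]
 [426.6 -15.3 168. ]]
[[406. 276.]
 [220. 278.]
 [400. 373.]
 [229. 366.]
 [406. 286.]]
```

View pics/w2c.png

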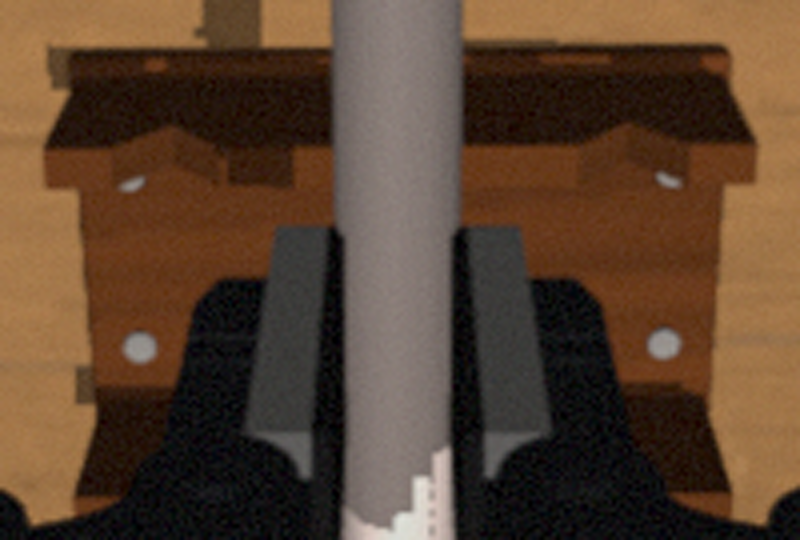

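The crop gives the near rail's outer top corners at (226.3,281.7) and (403.8,281.7), and its inner edge at row 291.5. The far rail's inner top corners are at (234,367.5) and (397.5,368), and the notch bottoms at (257.5,276) and (372.5,276).

```bash
python3 - <<'E'
from h import *
v=np.load("s2.npy"); c=cam("wrist",dict(eef_pos=v[:3],tcp_rot=v[3:]))
print(cast(c,[[226.3,281.7],[403.8,281.7],[226.3,291.5],[403.8,291.5],[234,367.5],[397.5,368]],40).round(1))
print(cast(c,[[257.5,276],[372.5,276]],30).round(1))
print(cast(c,[[249.9,331.7],[380.9,331.2],[247,290],[382,290]],7).round(1))
im=cv2.imread("pics/w2.png");b=blobs((hsv(im)[...,1]<60)&(hsv(im)[...,2]>110),300)
for x in b: print(x.mean(0).round(),*rect(cast(c,x,21)))
E
```

```text
[[403.5 -78.2  40. ]
 [404.7  48.2  40. ]
 [411.2 -78.8  40. ]
 [412.4  48.7  40. ]
 [476.  -78.1  40. ]
 [477.5  47.9  40. ]]
[[403.7 -57.3  30. ]
 [404.5  27.2  30. ]]
[[464.6 -70.    7. ]
 [465.1  39.5   7. ]
 [426.1 -70.    7. ]
 [427.1  38.8   7. ]]
[612. 402.] [530.5 240.4  41.8  41.4] 1.548
[ 46. 393.] [ 516.6 -251.    88.7   19.2] -1.348
[314. 339.] [467.8 -15.5 230.3  23.1] -0.018
[314. 180.] [335.5 -14.8  18.9  11.3] 1.561
```

```bash
python3 - <<'E'
from h import *
plan([444,-57,66],1.56)
E
```

```text
t 4.25 plan [-78.9 -41.7 123.3] [-0.    -0.     0.002]
```

>>> move_arm(
  moves=[
    [[-40, -21, 20, 0, 0, 0, -1], [-79, -42, 60, 0, 0, 0.002, -1], [-79, -42, 90, 0, 0, 0.002, -1], [-79, -42, 115, 0, 0, 0.002, -1], [-79, -42, 123, 0, 0, 0.002, -1], [-79, -42, 126, 0, 0, 0.002, -1], [-79, -42, 128, 0, 0, 0.002, -1], [-79, -42, 128, 0, 0, 0.002, -1]],
  ],
)

```text
t: 5.25
eef_pos: [444.6, -57.4, 62.0]
tcp_rot: [0.005, 1.0, -0.0, 0.001]
force: [0.0, 0.6, -1.3]
opening: 10.4
gripper_force: 39.3
```

```bash
python3 - <<'E'
from h import *
im,c,s=look("w3"); print(s["eef_pos"],s["opening"],s["force"]); plan([444,-57,61.5],1.56)
E
```

```text
[444.60415733 -57.43090392  62.00893849] 10.39162231759327 [ 0.02335807  0.64625698 -1.30830107]
t 5.3 plan [0.6 0.4 0.5] [-0.     0.001  0.   ]
```

View pics/w3.png

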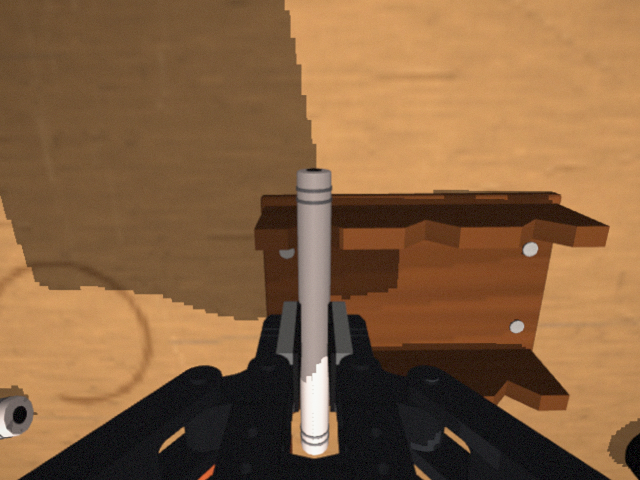

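The thin column sits over the −y notch. Near-rail top corners are at about (256,231) and (607,228), and the notch valley edges at (428,220) and (566,218).

```bash
python3 - <<'E'
from h import *
c=cam("wrist",bot.state())
print(cast(c,[[256,226],[607,227],[256,246],[606,245],[567,409],[567,394]],40).round(1))
print(cast(c,[[428,219],[566,217]],30).round(1))
print(cast(c,[[314,171],[315,452]],41).round(1))
E
```

```text
[[402.9 -78.   40. ]
 [404.6  47.3  40. ]
 [410.4 -78.4  40. ]
 [411.4  48.5  40. ]
 [484.9  48.4  40. ]
 [477.2  46.8  40. ]]
[[403.9 -14.4  30. ]
 [403.6  38.1  30. ]]
[[383.5 -57.2  41. ]
 [505.4 -58.2  41. ]]
```

>>> move_arm(
  moves=[
    [[0, 0, 1, 0, 0, 0, -1], [0, 0, 1.5, 0, 0, 0, -1], [0, 0, 1.5, 0, 0, 0, -0.5], [0, 0, 1.5, 0, 0, 0, -0.5], [0, 0, 1.5, 0, 0, 0, -0.5], [0, 0, -10, 0, 0, 0, -0.5], [0, 0, -50, 0, 0, 0, -0.5], [0, 0, -100, 0, 0, 0, -0.5]],
  ],
)

```text
t: 6.3
eef_pos: [443.4, -57.3, 162.3]
tcp_rot: [0.005, 1.0, 0.0, -0.001]
force: [0.9, -0.5, 0.1]
opening: 21.6
gripper_force: 0.0
```

```bash
python3 - <<'E'
from h import *
plan([525,-273,190],0.222)
E
```

```text
t 6.3 plan [ -83.9 -214.8  -27.9] [-1.000e-03 -2.000e-03  1.338e+00]
```

>>> move_arm(
  moves=[
    [[-12, -31, -28, 0, 0, 0.18, 0], [-24, -62, -28, 0, 0, 0.36, 0], [-36, -93, -28, 0, 0, 0.54, 0], [-48, -124, -28, 0, 0, 0.72, 0], [-60, -155, -28, 0, 0, 0.9, 0], [-72, -186, -28, 0, 0, 1.08, 0], [-84, -215, -28, 0, 0, 1.26, 0], [-84, -215, -28, 0, 0, 1.338, 0]],
  ],
)

```text
t: 7.3
eef_pos: [526.4, -275.4, 190.1]
tcp_rot: [0.627, 0.779, 0.0, 0.001]
force: [-0.3, -0.0, -0.5]
opening: 42.8
gripper_force: 0.0
```

```bash
python3 - <<'E'
from h import *
im,c,s=look("w4"); print(s["eef_pos"],s["opening"])
H=hsv(im); m=(H[...,1]<75)&(H[...,2]>60)
for b in blobs(m,300):
    r=rect(cast(c,b,11)); print(b.mean(0).round(),b.min(0),b.max(0),*r)
    if abs(r[0][2]-120)<6: plan([r[0][0],r[0][1],27.5],r[1]+np.pi/2)
E
```

```text
[ 526.44997579 -275.36406742  190.11788955] 42.79312139472163
[457. 466.] [445. 448.] [476. 479.] [ 709.5 -489.6   51.9   22.5] -0.778
[388. 323.] [377. 305.] [396. 343.] [ 605.4 -352.4   39.5   10.7] -1.041
[544. 363.] [431. 274.] [639. 479.] [ 780.3 -360.9  289.2  136.4] -0.347
[585. 284.] [537. 270.] [639. 296.] [ 752.7 -286.5   91.6   10.5] -0.011
[317. 206.] [303. 128.] [330. 288.] [ 527.2 -273.1  123.5   19.7] -1.343
t 7.35 plan [  1.    1.5 162.4] [ 0.     0.    -0.013]
[618. 155.] [589.  90.] [639. 210.] [ 728.7 -182.5   85.9   21.1] -1.402
```

View pics/w4.png

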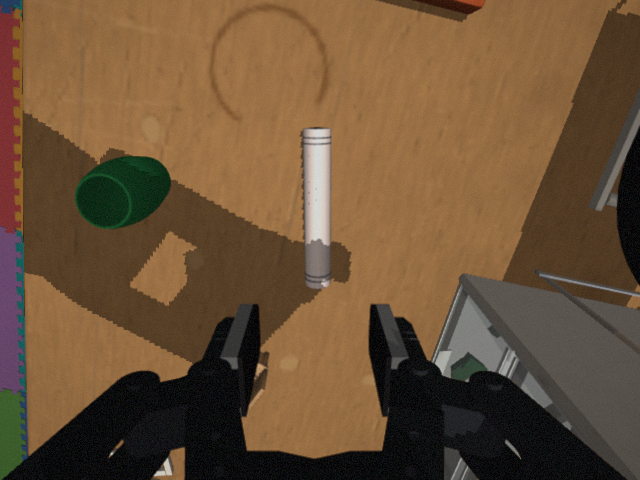

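The thick column runs from (317,128) to (317,288), and the length matches. The vase is at (125,190) and clear of the descent.

>>> move_arm(
  moves=[
    [[1, 1.5, 60, 0, 0, -0.013, 0], [1, 1.5, 115, 0, 0, -0.013, 0], [1, 1.5, 150, 0, 0, -0.013, 0], [1, 1.5, 162, 0, 0, -0.013, 0], [1, 1.5, 162, 0, 0, -0.013, -1], [1, 1.5, 162, 0, 0, -0.013, -1], [1, 1.5, 162, 0, 0, -0.013, -1], [1, 1.5, 162, 0, 0, -0.013, -1]],
  ],
)

```text
t: 8.35
eef_pos: [527.6, -272.3, 28.4]
tcp_rot: [0.619, 0.785, 0.0, 0.001]
force: [-0.4, -0.3, 3.5]
opening: 18.3
gripper_force: 39.5
```

```bash
python3 - <<'E'
from h import *
plan([444.6,27,130],1.56)
E
```

```text
t 8.35 plan [ 310.3  -10.9 -102. ] [ 0.     0.002 -1.325]
```

>>> move_arm(
  moves=[
    [[0, 0, -50, 0, 0, 0, -1], [30, -1, -100, 0, 0, -0.17, -1], [75, -3, -120, 0, 0, -0.34, -1], [120, -5, -120, 0, 0, -0.51, -1], [170, -7, -120, 0, 0, -0.68, -1], [220, -9, -120, 0, 0, -0.85, -1], [270, -10, -110, 0, 0, -1.02, -1], [310, -11, -102, 0, 0, -1.19, -1]],
  ],
)

```text
t: 9.35
eef_pos: [443.6, 28.5, 129.7]
tcp_rot: [0.07, 0.998, 0.0, 0.0]
force: [1.1, -1.2, -0.3]
opening: 18.3
gripper_force: 39.2
```

```bash
python3 - <<'E'
from h import *
im,c,s=look("w5"); np.save("s5.npy",np.r_[s["eef_pos"],s["tcp_rot"]]); plan([444.6,27,66],1.56)
E
```

```text
t 9.4 plan [-3.8 -3.7 62.6] [ 0.001 -0.002 -0.121]
```

>>> move_arm(
  moves=[
    [[-4, -4, 10, 0, 0, -0.121, -1], [-4, -4, 35, 0, 0, -0.121, -1], [-4, -4, 55, 0, 0, -0.121, -1], [-4, -4, 62, 0, 0, -0.121, -1], [-4, -4, 63, 0, 0, -0.121, -1], [-4, -4, 63, 0, 0, -0.121, -1], [-4, -4, 63, 0, 0, -0.121, -1], [-4, -4, 63, 0, 0, -0.121, -1]],
  ],
)

```text
t: 10.4
eef_pos: [447.7, 22.4, 66.7]
tcp_rot: [0.012, 1.0, 0.0, 0.0]
force: [-1.4, 1.3, 3.0]
opening: 18.4
gripper_force: 39.6
```

```bash
python3 - <<'E'
from h import *
im,c,s=look("w6"); np.save("s6.npy",np.r_[s["eef_pos"],s["tcp_rot"]]); plan([444.6,27,63],1.56)
E
```

```text
t 10.45 plan [3.2 4.5 3.6] [ 0.     0.001 -0.014]
```

View pics/w6.png

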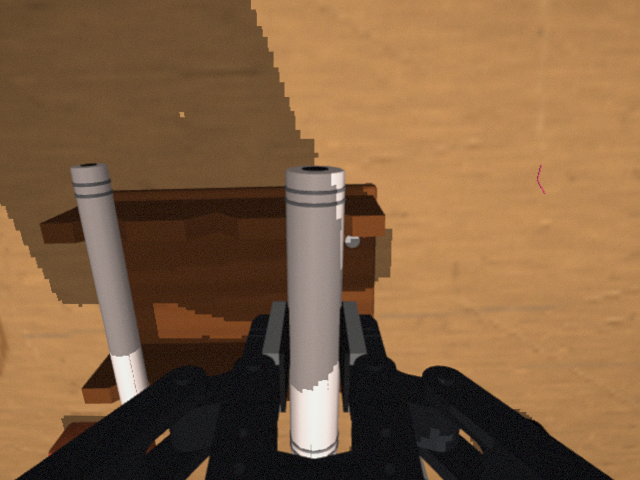

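The thin column is seated in the −y notches (near end at (91,168)). The thick column is held over the +y notches but is about 4 mm off in y, because the last plan was made before the arm settled.

```bash
python3 - <<'E'
from h import *
v=np.load("s6.npy"); c=cam("wrist",dict(eef_pos=v[:3],tcp_rot=v[3:]))
print("thin near end top",cast(c,[91,169],44).round(1)); print("thick ends",cast(c,[[315,172],[315,452]],54).round(1))
print("rail",cast(c,[[45,234],[384,230],[384,215]],40).round(1))
s=bot.state();print(np.abs(s["dq"]).max());plan([444.4,27,70],1.56);plan([444.4,27,64],1.56)
E
```

```text
thin near end top [[384.1 -52.9  44. ]]
thick ends [[385.6  23.8  54. ]
 [499.8  21.   54. ]]
rail [[408.2 -77.3  40. ]
 [409.9  48.6  40. ]
 [404.1  48.4  40. ]]
0.0046667316491132114
t 10.45 plan [ 3.4  4.5 -3.4] [ 0.     0.001 -0.014]
t 10.45 plan [3.4 4.5 2.6] [ 0.     0.001 -0.014]
```

>>> move_arm(
  moves=[
    [[0, 0, -4, 0, 0, 0, -1], [3, 4.5, -4, 0, 0, -0.014, -1], [3, 4.5, -1, 0, 0, -0.014, -1], [3, 4.5, 2, 0, 0, -0.014, -1], [3, 4.5, 4, 0, 0, -0.014, -1], [3, 4.5, 4.5, 0, 0, -0.014, -1], [3, 4.5, 4.5, 0, 0, -0.014, -1], [3, 4.5, 4.5, 0, 0, -0.014, -1]],
  ],
)

```text
t: 11.45
eef_pos: [444.6, 27.1, 62.4]
tcp_rot: [0.005, 1.0, 0.0, 0.0]
force: [-3.0, 3.0, 14.6]
opening: 18.4
gripper_force: 40.9
```

```bash
python3 - <<'E'
from h import *
im,c,s=look("w7"); print(s["eef_pos"],s["force"])
H=hsv(im)
for col in (305,315,325):
    g=cv2.cvtColor(im,cv2.COLOR_BGR2GRAY)[:,col].astype(int); d=np.diff(g); print(col,[(i,d[i]) for i in range(140,475) if abs(d[i])>25])
print(cast(c,[[315,172],[315,452],[315,456]],44).round(1),proj(c,[[384.5,27,54],[384.5,27,44],[504.5,27,54],[504.5,27,44]]).round(1))
E
```

```text
[444.62900326  27.10361907  62.41058904] [-3.04172189  2.95641309 14.62184293]
305 [(142, np.int64(-26)), (166, np.int64(-43)), (167, np.int64(-33)), (169, np.int64(47)), (170, np.int64(30)), (190, np.int64(-41)), (194, np.int64(30)), (195, np.int64(26)), (202, np.int64(-27)), (203, np.int64(-37)), (206, np.int64(34)), (207, np.int64(30)), (390, np.int64(71)), (447, np.int64(-45)), (448, np.int64(-78)), (450, np.int64(32)), (451, np.int64(69)), (455, np.int64(-83)), (456, np.int64(-96)), (457, np.int64(-45))]
315 [(156, np.int64(-44)), (160, np.int64(28)), (161, np.int64(37)), (165, np.int64(-56)), (166, np.int64(-53)), (170, np.int64(41)), (171, np.int64(28)), (174, np.int64(28)), (190, np.int64(-27)), (191, np.int64(-32)), (194, np.int64(32)), (195, np.int64(34)), (203, np.int64(-38)), (207, np.int64(30)), (382, np.int64(50)), (383, np.int64(36)), (449, np.int64(-73)), (450, np.int64(-32)), (451, np.int64(26)), (452, np.int64(65)), (457, np.int64(-106)), (458, np.int64(-89))]
325 [(165, np.int64(-32)), (166, np.int64(-40)), (167, np.int64(-48)), (169, np.int64(47)), (170, np.int64(33)), (190, np.int64(-34)), (194, np.int64(36)), (202, np.int64(-29)), (203, np.int64(-29)), (206, np.int64(31)), (207, np.int64(31)), (376, np.int64(51)), (377, np.int64(39)), (447, np.int64(-47)), (448, np.int64(-52)), (450, np.int64(50)), (451, np.int64(40)), (455, np.int64(-99)), (456, np.int64(-97)), (457, np.int64(-37))]
[[383.4  27.6  44. ]
 [502.7  26.4  44. ]
 [504.9  26.3  44. ]] [[313.  180.8]
 [313.1 175.2]
 [316.6 475.3]
 [316.5 455.2]]
```

>>> move_arm(
  moves=[
    [[0, 0, 0, 0, 0, 0, -0.3], [0, 0, 0, 0, 0, 0, -0.3], [0, 0, 0, 0, 0, 0, -0.3], [0, 0, -10, 0, 0, 0, -0.3], [10, 15, -60, 0, 0, 0, -0.3], [30, 40, -115, 0, 0, 0, -0.3], [50, 40, -135, 0, 0, 0, -0.3], [50, 40, -135, 0, 0, 0, -0.3]],
  ],
)

```text
t: 12.5
eef_pos: [394.9, 67.8, 198.6]
tcp_rot: [0.005, 1.0, 0.0, 0.002]
force: [0.0, 1.0, -0.4]
opening: 29.7
gripper_force: 0.0
```

```bash
python3 - <<'E'
from h import *
im,c,s=look("w8"); np.save("s8.npy",np.r_[s["eef_pos"],s["tcp_rot"]]);print(s["eef_pos"])
p=proj(c,[[445,-15,45]])[0].astype(int);print(p)
x0=max(p[0]-130,0);y0=max(p[1]-100,0);print(x0,y0)
cv2.imwrite("pics/w8c.png",cv2.resize(im[y0:y0+200,x0:x0+265],None,fx=3,fy=3,interpolation=2))
E
```

```text
[394.88762183  67.82937279 198.63436738]
[202 293]
72 193
```

View pics/w8c.png

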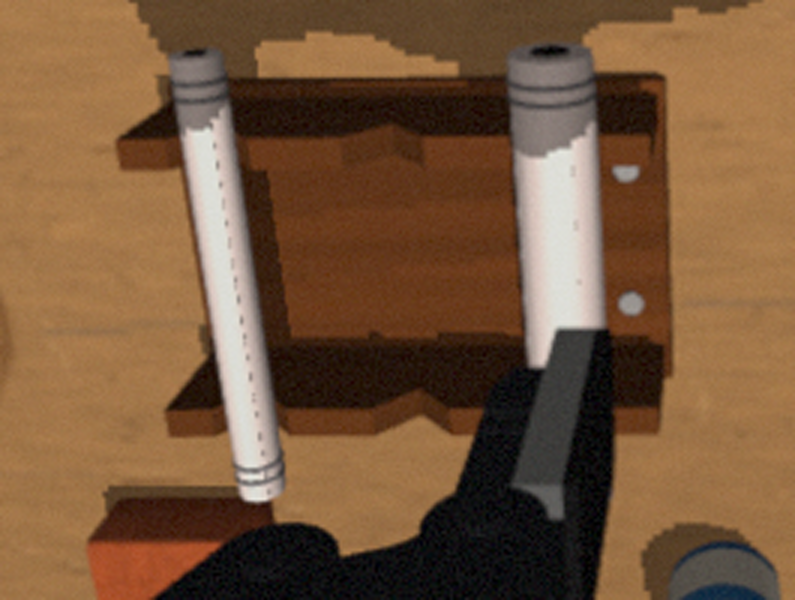

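Both columns are seated in the outer notches. Crop positions: thin ends at (197,58) and (262,500), thick near end at (550,62), near-rail outer edge at row 137, far-rail outer edge at row 433.

```bash
python3 - <<'E'
from h import *
v=np.load("s8.npy"); c=cam("wrist",dict(eef_pos=v[:3],tcp_rot=v[3:]))
f=lambda x,y,z:print((x,y),cast(c,[x/3+72,y/3+193],z).round(1))
print("thin top ends");f(197,58,44.5);f(262,500,44.5)
print("thick near top/centre");f(550,62,54);f(550,50,44)
print("near rail outer/inner, far inner/outer");f(120,137,40);f(400,168,40);f(650,133,40);f(170,409,40);f(170,433,40);f(658,431,40);f(658,408,40)
E
```

```text
thin top ends
(197, 58) [[383.  -53.8  44.5]]
(262, 500) [[502.1 -54.9  44.5]]
thick near top/centre
(550, 62) [[382.3  28.6  54. ]]
(550, 50) [[382.2  27.2  44. ]]
near rail outer/inner, far inner/outer
(120, 137) [[403.4 -77.2  40. ]]
(400, 168) [[411.9 -11.   40. ]]
(650, 133) [[403.7  49.1  40. ]]
(170, 409) [[477.5 -77.1  40. ]]
(170, 433) [[484.7 -78.3  40. ]]
(658, 431) [[485.   48.6  40. ]]
(658, 408) [[478.1  48.8  40. ]]
```

>>> move_arm(
  moves=[
    [[0, 30, -10, 0, 0, 0, -0.3], [0, 55, -20, 0, 0, 0, -0.3], [0, 55, -20, 0, 0, 0, -0.3], [0, 55, -20, 0, 0, 0, -0.3], [0, 55, -20, 0, 0, 0, -0.3], [0, 55, -20, 0, 0, 0, -0.3], [0, 55, -20, 0, 0, 0, -0.3], [0, 55, -20, 0, 0, 0, -0.3]],
  ],
)

```text
t: 13.55
eef_pos: [395.7, 122.4, 216.8]
tcp_rot: [0.006, 1.0, -0.0, 0.0]
force: [-0.4, 0.0, -0.5]
opening: 29.9
gripper_force: 0.0
```

```bash
python3 - <<'E'
from h import *
im,c,s=look("w9"); np.save("s9.npy",np.r_[s["eef_pos"],s["tcp_rot"]]);print(s["eef_pos"])
p=proj(c,[[445,-15,45]])[0].astype(int);print(p)
x0=max(p[0]-125,0);y0=max(p[1]-90,0);print(x0,y0)
cv2.imwrite("pics/w9c.png",cv2.resize(im[y0:y0+200,x0:x0+265],None,fx=3,fy=3,interpolation=2))
E
```

```text
[395.69103598 122.36934471 216.81336242]
[138 283]
13 193
```

View pics/w9c.png

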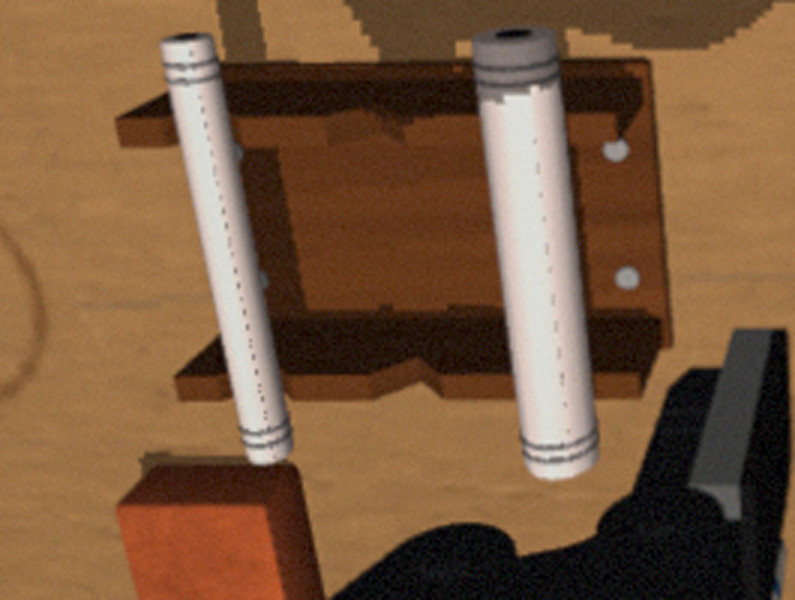

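In this crop the thin ends are at (188,43) and (270,464), and the thick ends at (515,44) and (562,478). Rail outer edges are at about row 117 (left, near) and row 399 (far).

```bash
python3 - <<'E'
from h import *
v=np.load("s9.npy"); c=cam("wrist",dict(eef_pos=v[:3],tcp_rot=v[3:]))
f=lambda x,y,z:print((x,y),cast(c,[x/3+13,y/3+193],z).round(1))
print("thin");f(188,43,44.5);f(270,464,44.5)
print("thick");f(515,44,54);f(562,478,54)
print("rails");f(118,118,40);f(630,113,40);f(178,400,40);f(640,397,40)
s=bot.state();print(abs(s["dq"]).max());plan([445,27,120],1.56)
E
```

```text
thin
(188, 43) [[383.6 -52.9  44.5]]
(270, 464) [[502.9 -54.2  44.5]]
thick
(515, 44) [[382.5  30.6  54. ]]
(562, 478) [[501.4  29.5  54. ]]
rails
(118, 118) [[403.9 -77.6  40. ]]
(630, 113) [[404.2  53.   40. ]]
(178, 400) [[485.3 -78.8  40. ]]
(640, 397) [[485.2  48.9  40. ]]
0.001353388349640694
t 13.6 plan [-50.4 -94.8  96.9] [-0.  0. -0.]
```

>>> move_arm(
  moves=[
    [[-24, -48, 50, 0, 0, 0, -0.3], [-47, -95, 90, 0, 0, 0, -0.3], [-47, -95, 130, 0, 0, 0, -0.3], [-47, -95, 152, 0, 0, 0, -0.3], [-47, -95, 153.5, 0, 0, 0, -0.3], [-47, -95, 153.5, 0, 0, 0, -1], [-47, -95, 153.5, 0, 0, 0, -1], [-47, -95, 153.5, 0, 0, 0, -1]],
  ],
)

```text
t: 14.6
eef_pos: [442.3, 27.2, 64.3]
tcp_rot: [0.005, 1.0, 0.0, 0.001]
force: [0.7, 0.9, -0.0]
opening: 18.5
gripper_force: 39.4
```

>>> move_arm(
  moves=[
    [[0, 0, -2, 0, 0, 0, -1], [-2.6, 0, -3, 0, 0, 0, -1], [-2.6, 0, -3, 0, 0, 0, -1], [-2.6, 0, -1, 0, 0, 0, -1], [-2.6, 0, 0.5, 0, 0, 0, -1], [-2.6, 0, 0.5, 0, 0, 0, -1], [-2.6, 0, 0.5, 0, 0, 0, -0.3], [-2.6, 0, 0.5, 0, 0, 0, -0.3]],
  ],
)

```text
t: 15.6
eef_pos: [444.1, 26.9, 62.7]
tcp_rot: [0.005, 1.0, -0.0, -0.0]
force: [-0.4, 0.2, 0.9]
opening: 30.2
gripper_force: 0.0
```

```bash
python3 - <<'E'
from h import *
print(bot.state()["opening"]);plan([443,-57,61],1.56)
E
```

```text
30.183806358873703
t 15.6 plan [  0.2 -84.    1.7] [-0. -0.  0.]
```

>>> move_arm(
  moves=[
    [[0, 0, -45, 0, 0, 0, -0.3], [0, -45, -45, 0, 0, 0, -0.3], [0, -84, -45, 0, 0, 0, -0.3], [0, -84, -5, 0, 0, 0, -0.5], [0, -84, 1.5, 0, 0, 0, -0.5], [0, -84, 1.5, 0, 0, 0, -1], [0, -84, 1.5, 0, 0, 0, -1], [0, -84, 1.5, 0, 0, 0, -1]],
  ],
)

```text
t: 16.6
eef_pos: [443.9, -56.8, 62.1]
tcp_rot: [0.005, 1.0, -0.0, 0.001]
force: [0.6, 0.2, 0.1]
opening: 10.2
gripper_force: 39.7
```

>>> move_arm(
  moves=[
    [[0, 0, -2, 0, 0, 0, -1], [-1.5, 0, -3, 0, 0, 0, -1], [-1.5, 0, -3, 0, 0, 0, -1], [-1.5, 0, -1, 0, 0, 0, -1], [-1.5, 0, 0.3, 0, 0, 0, -1], [-1.5, 0, 0.3, 0, 0, 0, -1], [-1.5, 0, 0.3, 0, 0, 0, -0.5], [-1.5, 0, 0.3, 0, 0, 0, -0.5]],
  ],
)

```text
t: 17.6
eef_pos: [444.8, -57.1, 61.0]
tcp_rot: [0.005, 1.0, -0.0, -0.0]
force: [0.5, 0.2, -0.1]
opening: 21.4
gripper_force: 0.0
```

```bash
python3 - <<'E'
from h import *
print(bot.state()["opening"]);plan([400,130,216],1.56);plan([530.4,244.5,150],0.6)
E
```

```text
21.388168105075
t 17.6 plan [  46.9  186.6 -155. ] [-0. -0. -0.]
t 17.6 plan [-82.3 302.5 -89. ] [-0.   -0.    0.96]
```

>>> move_arm(
  moves=[
    [[0, 0, -10, 0, 0, 0, -0.5], [5, 5, -60, 0, 0, 0, -0.5], [25, 45, -100, 0, 0, 0, -0.3], [40, 95, -130, 0, 0, 0, -0.3], [47, 145, -155, 0, 0, 0, -0.3], [47, 187, -155, 0, 0, 0, -0.3], [47, 187, -155, 0, 0, 0, 0], [47, 187, -155, 0, 0, 0, 0.2]],
  ],
)

```text
t: 18.6
eef_pos: [399.5, 130.2, 216.2]
tcp_rot: [0.005, 1.0, -0.0, -0.0]
force: [0.1, -0.3, 0.7]
opening: 51.3
gripper_force: 0.0
```

```bash
python3 - <<'E'
from h import *
im,c,s=look("w10"); np.save("s10.npy",np.r_[s["eef_pos"],s["tcp_rot"]]);print(s["eef_pos"])
p=proj(c,[[445,-15,45]])[0].astype(int)
x0=max(p[0]-125,0);y0=max(p[1]-90,0);print(x0,y0)
cv2.imwrite("pics/w10c.png",cv2.resize(im[y0:y0+200,x0:x0+265],None,fx=3,fy=3,interpolation=2))
plan([530.4,244.5,150],0.6)
E
```

```text
[399.5020432  130.1801113  216.20742557]
2 189
t 18.65 plan [-129.6  116.2   65.9] [-0.001 -0.     0.96 ]
```

View pics/w10c.png

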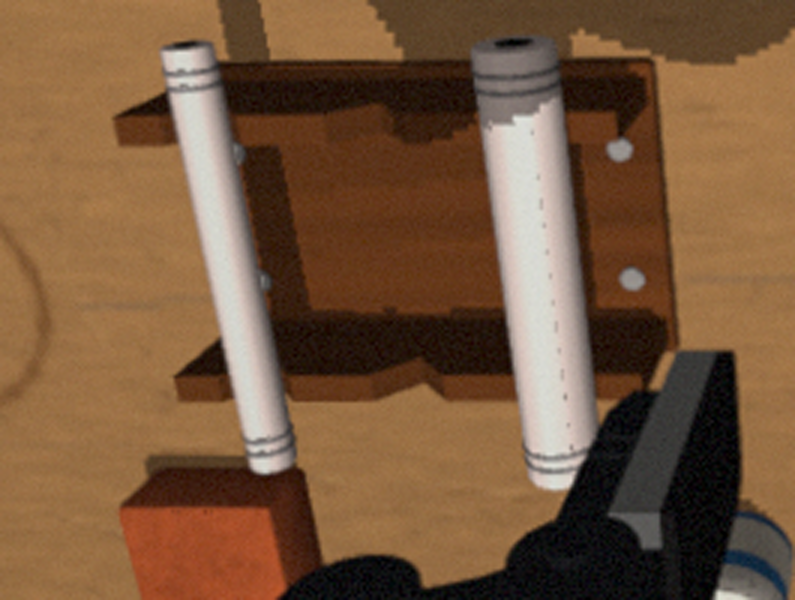

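The correction shows: both columns have shifted about 2–3 mm in +x and are still seated. Next is the tin.

```bash
python3 - <<'E'
from h import *
v=np.load("s10.npy"); c=cam("wrist",dict(eef_pos=v[:3],tcp_rot=v[3:]))
f=lambda x,y,z:print((x,y),cast(c,[x/3+2,y/3+189],z).round(1))
print("thin");f(188,50,44.5);f(270,472,44.5)
print("thick");f(515,53,54);f(562,488,54)
print("rails");f(118,118,40);f(178,400,40);f(640,397,40)
plan([530.4,244.5,150],1.56)
E
```

```text
thin
(188, 50) [[386.  -52.7  44.5]]
(270, 472) [[505.2 -54.9  44.5]]
thick
(515, 53) [[385.4  30.9  54. ]]
(562, 488) [[504.2  28.8  54. ]]
rails
(118, 118) [[404.5 -77.2  40. ]]
(178, 400) [[485.2 -79.   40. ]]
(640, 397) [[485.   48.2  40. ]]
t 18.65 plan [-129.6  116.2   65.9] [-0.    -0.001 -0.   ]
```

>>> move_arm(
  moves=[
    [[-40, 35, 20, 0, 0, 0, 0.4], [-80, 70, 40, 0, 0, 0, 0.4], [-130, 116, 66, 0, 0, 0, 0.4], [-130, 116, 66, 0, 0, 0, 0.4], [-130, 116, 66, 0, 0, 0, 0.4], [-130, 116, 66, 0, 0, 0, 0.4], [-130, 116, 66, 0, 0, 0, 0.4], [-130, 116, 66, 0, 0, 0, 0.4]],
  ],
)

```text
t: 19.65
eef_pos: [531.0, 244.6, 150.8]
tcp_rot: [0.006, 1.0, 0.0, 0.0]
force: [1.2, 0.4, -0.3]
opening: 59.5
gripper_force: 0.0
```

```bash
python3 - <<'E'
from h import *
im,c,s=look("w11"); print(s["eef_pos"],s["opening"])
H=hsv(im); m=(H[...,1]<60)&(H[...,2]>70)
for b in blobs(m,300):
    r=rect(cast(c,b,21)); print(b.mean(0).round(),b.min(0),b.max(0),*r)
print(proj(c,[530.4,244.5,21]))
E
```

```text
[530.95354074 244.63022848 150.77198927] 59.47757396264446
[615. 432.] [592. 423.] [639. 442.] [693.2 473.4  41.7  16.8] 1.395
[242. 390.] [218. 350.] [266. 425.] [649.5 192.6  69.2  29. ] -0.311
[516. 353.] [452. 349.] [580. 358.] [617.9 386.4  92.8   7.4] 1.543
[ 34. 299.] [  1. 271.] [ 67. 328.] [572.4  53.3  48.7  38.5] -0.962
[ 66. 275.] [ 40. 258.] [ 85. 300.] [554.5  80.2  32.1  20. ] 0.597
[312. 238.] [279. 206.] [345. 270.] [530.9 242.7  42.9  42.1] -0.012
[[314.81983329 238.13601822]]
```

View pics/w11.png

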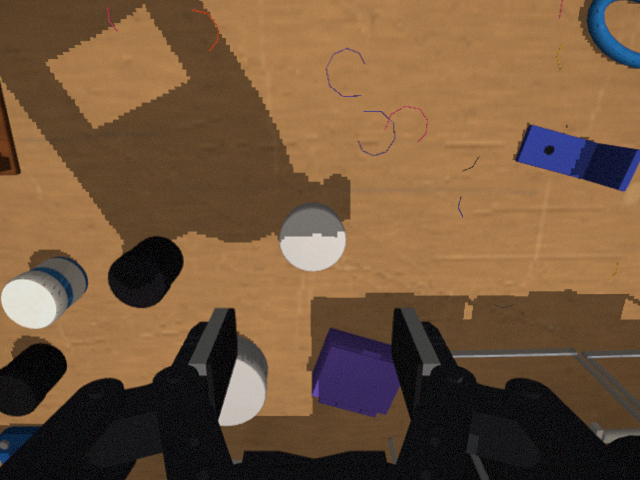

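The tin is at (312,238), 43 mm across, and the pads are clear of its neighbours.

>>> move_arm(
  moves=[
    [[0, -2, 50, 0, 0, 0, 0.4], [0, -2, 95, 0, 0, 0, 0.4], [0, -2, 118, 0, 0, 0, 0.4], [0, -2, 124, 0, 0, 0, 0.4], [0, -2, 124, 0, 0, 0, -0.3], [0, -2, 124, 0, 0, 0, -0.3], [0, -2, 124, 0, 0, 0, -0.3], [0, -2, 124, 0, 0, 0, -0.3]],
  ],
  force=30,
)

```text
t: 20.7
eef_pos: [531.4, 243.2, 26.7]
tcp_rot: [0.005, 1.0, 0.0, 0.001]
force: [0.5, -0.4, 3.2]
opening: 41.7
gripper_force: 30.6
```

```bash
python3 - <<'E'
from h import *
plan([564.8,-14,120],1.56)
E
```

```text
t 20.7 plan [ -36.2 -256.8  -93.4] [ 0.     0.001 -0.   ]
```

>>> move_arm(
  moves=[
    [[0, 0, -50, 0, 0, 0, -0.3], [-5, -20, -93, 0, 0, 0, -0.3], [-12, -75, -93, 0, 0, 0, -0.3], [-20, -130, -93, 0, 0, 0, -0.3], [-28, -185, -93, 0, 0, 0, -0.3], [-34, -230, -93, 0, 0, 0, -0.3], [-34, -259, -93, 0, 0, 0, -0.3], [-34, -259, -93, 0, 0, 0, -0.3]],
  ],
)

```text
t: 21.7
eef_pos: [562.3, -18.1, 119.2]
tcp_rot: [0.007, 1.0, -0.0, 0.0]
force: [0.1, 0.1, -1.0]
opening: 41.3
gripper_force: 30.7
```

```bash
python3 - <<'E'
from h import *
im,c,s=look("w12"); print(s["eef_pos"],s["opening"],abs(s["dq"]).max())
H=hsv(im)
red=((H[...,0]<13))&(H[...,1]>150)&(H[...,2]>120); red[:,320:]=0
for b in blobs(red,300): print("red",b.mean(0).round(),*rect(cast(c,b,24)))
w=(H[...,1]<60)&(H[...,2]>110)
for b in blobs(w,300):print("w",b.mean(0).round(),b.min(0),b.max(0),*rect(cast(c,b,42)))
plan([564.8,-16.3,40],1.56)
E
```

```text
[562.26769667 -18.1330745  119.24651115] 41.32126275445567 0.04667012799222677
red [180. 292.] [580.6 -94.7  46.7  32.9] 1.56
w [331. 390.] [299. 376.] [364. 401.] [635.7  -9.5  40.3  13.7] -1.041
w [619. 379.] [585. 336.] [639. 417.] [634.4 152.   57.   31. ] 0.249
w [473. 271.] [440. 239.] [507. 303.] [564.1  63.3  35.8  35.1] 0.815
w [414.  85.] [390.   0.] [442. 162.] [472.9  27.6  67.9  19.4] -0.009
w [223.  69.] [208.   0.] [238. 140.] [466.5 -57.1  57.9   9.7] -0.003
t 21.75 plan [-2.5  0.7 79.2] [ 0.     0.    -0.002]
```

View pics/w12.png

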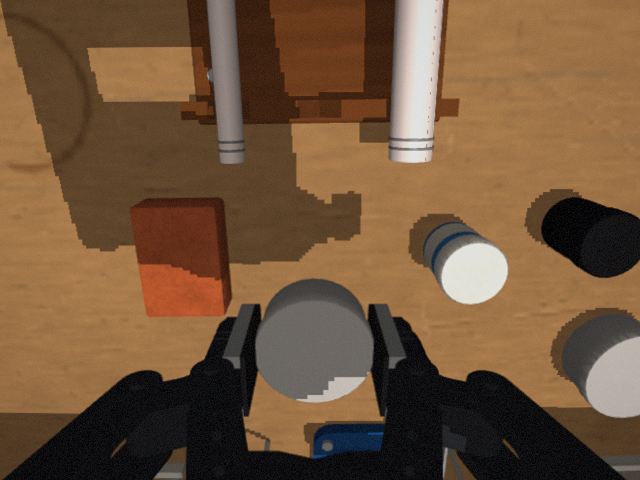

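The tin is held over the gap. The pot lid is at (473,271), and the block's top face runs from about (133,208)–(222,207) to (147,316)–(222,316).

```bash
python3 - <<'E'
from h import *
s=bot.state();c=cam("wrist",dict(eef_pos=np.array([562.27,-18.13,119.25]),tcp_rot=s["tcp_rot"]))
print(cast(c,[[134,208],[222,207],[147,316],[222,316]],24).round(1).tolist())
print(s["eef_pos"],abs(s["dq"]).max());plan([564.8,-16.3,28],1.56)
E
```

```text
[[531.7, -114.8, 24.0], [531.8, -67.4, 24.0], [596.9, -117.3, 24.0], [597.4, -73.1, 24.0]]
[562.24431266 -16.94602187 119.19118643] 0.033418486404502144
t 21.75 plan [-2.5  0.7 91.2] [ 0.     0.    -0.002]
```

>>> move_arm(
  moves=[
    [[-3, 0.7, 30, 0, 0, -0.002, -0.3], [-3, 0.7, 60, 0, 0, -0.002, -0.3], [-3, 0.7, 80, 0, 0, -0.002, -0.3], [-3, 0.7, 88, 0, 0, -0.002, -0.3], [-3, 0.7, 91, 0, 0, -0.002, -0.3], [-3, 0.7, 92, 0, 0, -0.002, -0.3], [-3, 0.7, 92, 0, 0, -0.002, -0.3], [-3, 0.7, 92, 0, 0, -0.002, -0.3]],
  ],
)

```text
t: 22.75
eef_pos: [565.6, -15.7, 27.6]
tcp_rot: [0.005, 1.0, -0.0, 0.0]
force: [0.1, 0.1, -0.1]
opening: 41.1
gripper_force: 30.7
```

```bash
python3 - <<'E'
from h import *
plan([565.2,-16.3,27],1.56)
E
```

```text
t 22.75 plan [ 0.4 -0.6  0.6] [-0.     0.001  0.002]
```

>>> move_arm(
  moves=[
    [[0.4, -0.6, 0.8, 0, 0, 0, -0.3], [0.4, -0.6, 0.8, 0, 0, 0, -0.3], [0.4, -0.6, 0.8, 0, 0, 0, 0.22], [0.4, -0.6, 0.8, 0, 0, 0, 0.22], [0.4, -0.6, -5, 0, 0, 0, 0.22], [0.4, -0.6, -40, 0, 0, 0, 0.22], [0.4, -0.6, -90, 0, 0, 0, 0.22], [0.4, -0.6, -120, 0, 0, 0, 0.22]],
  ],
)

```text
t: 23.75
eef_pos: [565.6, -16.3, 149.6]
tcp_rot: [0.004, 1.0, -0.0, 0.001]
force: [0.1, -0.9, 0.1]
opening: 52.1
gripper_force: 0.0
```

>>> move_arm(
  moves=[
    [[0, 0, -8, 0, 0, 0, 0.22], [0, 0, -8, 0, 0, 0, 0.22], [0, 0, -8, 0, 0, 0, 0.22], [0, 0, -8, 0, 0, 0, 0.22], [0, 0, -8, 0, 0, 0, 0.22], [0, 0, -8, 0, 0, 0, 0.22], [0, 0, -8, 0, 0, 0, 0.22], [0, 0, -8, 0, 0, 0, 0.22]],
  ],
)

```text
t: 24.75
eef_pos: [564.9, -16.2, 155.0]
tcp_rot: [0.004, 1.0, -0.0, 0.0]
force: [0.0, 0.1, 0.2]
opening: 51.4
gripper_force: 0.0
```

```bash
python3 - <<'E'
from h import *
im,c,s=look("w13"); print(s["eef_pos"],s["opening"],abs(s["dq"]).max())
H=hsv(im); m=(H[...,1]<60)&(H[...,2]>70)
for b in blobs(m,300):
    for z in (21,42): print(z,b.mean(0).round(),b.min(0),b.max(0),*rect(cast(c,b,z)))
plan([393,-277,190],1.56)
E
```

```text
[564.9163291  -16.234322   155.02778967] 51.42722496071999 0.001604021851040487
21 [613. 428.] [573. 418.] [639. 452.] [721.7 212.7  60.9  30.5] 1.023
42 [613. 428.] [573. 418.] [639. 452.] [701.5 193.6  55.8  27.9] 1.023
21 [591. 339.] [547. 301.] [637. 379.] [645.5 181.3  66.   62.1] 0.85
42 [591. 339.] [547. 301.] [637. 379.] [631.8 164.8  60.5  56.9] 0.85
21 [447. 243.] [416. 213.] [478. 273.] [570.2  69.5  43.3  38.4] 0.656
42 [447. 243.] [416. 213.] [478. 273.] [562.8  62.4  39.6  35.2] 0.656
21 [424. 218.] [409. 205.] [446. 238.] [552.8  52.7  29.2  11.2] -0.832
42 [424. 218.] [409. 205.] [446. 238.] [546.9  47.   26.8  10.3] -0.832
21 [314. 236.] [282. 205.] [346. 268.] [565.1 -16.9  42.9  41.6] -0.009
42 [314. 236.] [282. 205.] [346. 268.] [558.1 -16.8  39.3  38.1] -0.009
21 [396.  72.] [375.   0.] [420. 148.] [469.2  30.9  79.3  21.9] -0.005
42 [396.  72.] [375.   0.] [420. 148.] [470.2  27.   72.7  20.1] -0.005
21 [236.  76.] [214.   0.] [251. 148.] [468.3 -61.7  79.6  16.2] 0.006
42 [236.  76.] [214.   0.] [251. 148.] [469.4 -57.9  73.   14.9] 0.006
t 24.8 plan [ 169.6 -262.3  -34.9] [-0.     0.     0.002]
```

The tin now stands at (565.1,−16.9) against a target of (564.8,−16.3), which is good. Next is the vase.

>>> move_arm(
  moves=[
    [[34, -50, -35, 0, 0, 0, 0.9], [68, -100, -35, 0, 0, 0, 0.9], [102, -150, -35, 0, 0, 0, 0.9], [136, -200, -35, 0, 0, 0, 0.9], [160, -240, -35, 0, 0, 0, 0.9], [170, -262, -35, 0, 0, 0, 0.9], [170, -262, -35, 0, 0, 0, 0.9], [170, -262, -35, 0, 0, 0, 0.9]],
  ],
)

```text
t: 25.8
eef_pos: [392.7, -276.3, 190.0]
tcp_rot: [0.005, 1.0, 0.0, 0.0]
force: [0.4, 0.2, -0.4]
opening: 81.2
gripper_force: 0.0
```

```bash
python3 - <<'E'
from h import *
im,c,s=look("w14"); print(s["eef_pos"],s["opening"],abs(s["dq"]).max())
np.save("s14.npy",np.r_[s["eef_pos"],s["tcp_rot"]])
H=hsv(im); m=(abs(H[...,0]-70)<22)&(H[...,1]>100)
for b in blobs(m,300):
    print(b.mean(0).round(),b.min(0),b.max(0),[rect(cast(c,b,z)) for z in (35,70)])
    x=int(b[:,0].mean());y=int(b[:,1].mean());x0=max(x-60,0);y0=max(y-60,0);print(x0,y0)
    if len(b)>200: cv2.imwrite("pics/w14c.png",cv2.resize(im[y0:y0+120,x0:x0+120],None,fx=4,fy=4,interpolation=2))
E
```

```text
[ 392.7197804  -276.27728356  190.02968124] 81.15156589041389 0.0173402461150553
[312. 236.] [282. 197.] [343. 273.] [(array([ 399.1, -278.1,   55.9,   42.9]), np.float64(-0.01)), (array([ 387.5, -277.8,   48.7,   37.3]), np.float64(-0.01))]
251 175
[513.  49.] [361.   0.] [639.  83.] [(array([ 276.5, -159.4,  175.3,   46.6]), np.float64(-1.565)), (array([ 280.7, -174.4,  152.7,   40.6]), np.float64(-1.565))]
453 0
[70. 45.] [0. 0.] [138.  89.] [(array([ 274.3, -430.4,   88.9,   50.2]), np.float64(1.565)), (array([ 278.7, -410.4,   77.4,   43.7]), np.float64(1.565))]
10 0
```

View pics/w14c.png

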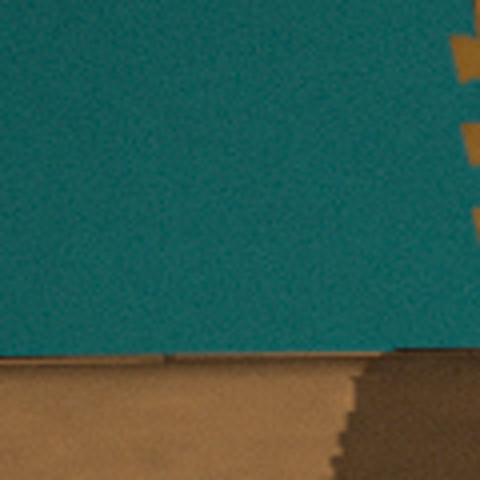

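That crop landed on the floor mats, not the vase, so it tells me nothing. I've now used up my picture views and will work from numbers only. I'll put the camera straight above the vase so its outline is symmetric.

>>> move_arm(
  moves=[
    [[-45, -1, 0, 0, 0, 0, 0.9], [-86, -2, 0, 0, 0, 0, 0.9], [-86, -2, 0, 0, 0, 0, 0.9], [-86, -2, 0, 0, 0, 0, 0.9], [-86, -2, 0, 0, 0, 0, 0.9], [-86, -2, 0, 0, 0, 0, 0.9], [-86, -2, 0, 0, 0, 0, 0.9], [-86, -2, 0, 0, 0, 0, 0.9]],
  ],
)

```text
t: 26.85
eef_pos: [478.4, -279.6, 190.1]
tcp_rot: [0.005, 1.0, -0.0, 0.0]
force: [0.1, -0.3, -0.8]
opening: 81.2
gripper_force: 0.0
```

```bash
python3 - <<'E'
from h import *
im,c,s=look("w15"); print(s["eef_pos"],s["opening"],abs(s["dq"]).max())
o=-c["R"].T@c["t"];print("cam",o.round(1))
v=np.load("s14.npy");c14=cam("wrist",dict(eef_pos=v[:3],tcp_rot=v[3:]))
print("w14 near edge",cast(c14,[312,197],35),cast(c14,[312,273],70))
H=hsv(im); m=(abs(H[...,0]-70)<22)&(H[...,1]>100)
for b in blobs(m,300):
    print(b.mean(0).round(),b.min(0),b.max(0),cv2.minEnclosingCircle(np.float32(cast(c,b,38)[:,:2])),rect(cast(c,b,38)))
plan([395,-278,140],1.56)
E
```

```text
[ 478.36860946 -279.62175116  190.11872681] 81.21234425858925 0.002353148183598926
cam [ 394.7 -279.   306.9]
w14 near edge [[ 371.15358052 -278.12147292   35.        ]] [[ 411.88822526 -278.3740955    70.        ]]
[316. 102.] [282.  66.] [350. 138.] ((396.28778076171875, -278.1921081542969), 21.761043548583984) (array([ 396.2, -278.3,   42.8,   42.7]), np.float64(-0.01))
t 26.9 plan [83.4  0.8 50.1] [-0.     0.     0.002]
```

>>> move_arm(
  moves=[
    [[45, 0.3, 0, 0, 0, 0, 1], [82.3, 0.5, 0, 0, 0, 0, 1], [82.3, 0.5, 15, 0, 0, 0, 1], [82.3, 0.5, 65, 0, 0, 0, 1], [82.3, 0.5, 110, 0, 0, 0, 1], [82.3, 0.5, 140, 0, 0, 0, 1], [82.3, 0.5, 150, 0, 0, 0, 1], [82.3, 0.5, 150, 0, 0, 0, 1]],
  ],
)

```text
t: 27.9
eef_pos: [396.6, -278.3, 39.6]
tcp_rot: [0.004, 1.0, 0.0, -0.0]
force: [0.6, 0.6, -0.3]
opening: 85.5
gripper_force: 0.0
```

>>> move_arm(
  moves=[
    [[0, 0, 0, 0, 0, 0, 0.4], [0, 0, 0, 0, 0, 0, 0.2], [0, 0, 0, 0, 0, 0, 0], [0, 0, 0, 0, 0, 0, -0.2], [0, 0, 0, 0, 0, 0, -0.3], [0, 0, 0, 0, 0, 0, -0.3], [0, 0, 0, 0, 0, 0, -0.3], [0, 0, 0, 0, 0, 0, -0.3]],
  ],
  force=25,
)

```text
t: 28.9
eef_pos: [396.8, -278.7, 41.1]
tcp_rot: [0.004, 1.0, -0.001, 0.001]
force: [-0.9, 1.2, 8.6]
opening: 42.1
gripper_force: 24.2
```

```bash
python3 - <<'E'
from h import *
s=bot.state();print(s["eef_pos"],s["opening"]);plan([565,-16.6,150],1.56)
E
```

```text
[ 396.83435268 -278.71317118   41.09354666] 42.06172859386315
t 28.9 plan [-166.   263.5 -109. ] [-0.001  0.002  0.002]
```

>>> move_arm(
  moves=[
    [[0, 0, -15, 0, 0, 0, -0.3], [0, 0, -45, 0, 0, 0, -0.3], [-5, 8, -80, 0, 0, 0, -0.3], [-20, 32, -100, 0, 0, 0, -0.3], [-42, 66, -109, 0, 0, 0, -0.3], [-65, 103, -109, 0, 0, 0, -0.3], [-88, 140, -109, 0, 0, 0, -0.3], [-111, 176, -109, 0, 0, 0, -0.3]],
  ],
)

```text
t: 29.9
eef_pos: [509.5, -102.0, 150.1]
tcp_rot: [0.004, 1.0, -0.0, 0.001]
force: [0.8, 0.6, -0.5]
opening: 42.4
gripper_force: 25.7
```

>>> move_arm(
  moves=[
    [[-20, 32, 0, 0, 0, 0, -0.3], [-36, 58, 0, 0, 0, 0, -0.3], [-48, 76, 0, 0, 0, 0, -0.3], [-55, 87, 0, 0, 0, 0, -0.3], [-55, 87, 0, 0, 0, 0, -0.3], [-55, 87, 0, 0, 0, 0, -0.3], [-55, 87, 0, 0, 0, 0, -0.3], [-55, 87, 0, 0, 0, 0, -0.3]],
  ],
)

```text
t: 30.9
eef_pos: [564.4, -17.3, 149.0]
tcp_rot: [0.005, 1.0, -0.0, -0.0]
force: [-0.4, -0.8, -0.2]
opening: 42.2
gripper_force: 25.7
```

```bash
python3 - <<'E'
from h import *
im,c,s=look("w16");print(s["eef_pos"],s["tcp_rot"],s["opening"],s["gripper_force"],abs(s["dq"]).max());plan([565,-16.6,62],1.56)
H=hsv(im); m=(abs(H[...,0]-70)<22)&(H[...,1]>100)
for b in blobs(m,300):print("green",b.mean(0).round(),b.min(0),b.max(0),rect(cast(c,b,s["eef_pos"][2]+29)))
E
```

```text
[564.35384872 -17.25370365 149.03950724] [ 4.82353118e-03  9.99988362e-01 -1.65337408e-05 -1.00285432e-04] 42.21447528052127 25.67866923217713 0.0026758482474752363
t 30.95 plan [-0.6  0.6 87. ] [-0.    -0.     0.001]
green [314. 370.] [247. 267.] [380. 457.] (array([546. , -17.2,  57.3,  34.7]), np.float64(-0.065))
```

>>> move_arm(
  moves=[
    [[-1.3, 0.6, 25, 0, 0, 0, -0.3], [-1.3, 0.6, 50, 0, 0, 0, -0.3], [-1.3, 0.6, 70, 0, 0, 0, -0.3], [-1.3, 0.6, 80, 0, 0, 0, -0.3], [-1.3, 0.6, 84, 0, 0, 0, -0.3], [-1.3, 0.6, 85.5, 0, 0, 0, -0.3], [-1.3, 0.6, 85.5, 0, 0, 0, -0.3], [-1.3, 0.6, 85.5, 0, 0, 0, -0.3]],
  ],
)

```text
t: 31.95
eef_pos: [566.2, -16.2, 64.1]
tcp_rot: [0.004, 1.0, -0.0, 0.0]
force: [1.0, -0.7, 0.1]
opening: 42.4
gripper_force: 25.7
```

```bash
python3 - <<'E'
from h import *
plan([565.7,-16.6,62],1.56);print(bot.state()["force"])
E
```

```text
t 31.95 plan [ 0.5 -0.4  2.1] [-0.     0.001  0.002]
[ 0.9606159  -0.73646323  0.08593222]
```

>>> move_arm(
  moves=[
    [[0.4, -0.5, 0.5, 0, 0, 0, -0.3], [0.4, -0.5, 1, 0, 0, 0, -0.3], [0.4, -0.5, 1.5, 0, 0, 0, -0.3], [0.4, -0.5, 2, 0, 0, 0, -0.3], [0.4, -0.5, 2.3, 0, 0, 0, -0.3], [0.4, -0.5, 2.3, 0, 0, 0, -0.3], [0.4, -0.5, 2.3, 0, 0, 0, -0.3], [0.4, -0.5, 2.3, 0, 0, 0, -0.3]],
  ],
)

```text
t: 32.95
eef_pos: [565.6, -16.7, 61.8]
tcp_rot: [0.004, 1.0, -0.0, 0.0]
force: [-0.9, -0.4, 7.3]
opening: 42.4
gripper_force: 26.1
```

>>> move_arm(
  moves=[
    [[0, 0, 0, 0, 0, 0, 0.05], [0, 0, 0, 0, 0, 0, 0.1], [0, 0, 0, 0, 0, 0, 0.25], [0, 0, 0, 0, 0, 0, 0.4], [0, 0, 0, 0, 0, 0, 0.45], [0, 0, -10, 0, 0, 0, 0.45], [0, 0, -35, 0, 0, 0, 0.45], [0, 0, -70, 0, 0, 0, 0.45]],
  ],
)

```text
t: 33.95
eef_pos: [564.9, -16.6, 131.8]
tcp_rot: [0.004, 1.0, 0.0, -0.001]
force: [-0.1, 0.9, -0.7]
opening: 62.0
gripper_force: 0.0
```

>>> move_arm(
  moves=[
    [[-20, 0, -100, 0, 0, 0, 0.45], [-60, 0, -120, 0, 0, 0, 0.45], [-85, 0, -130, 0, 0, 0, 0.45], [-85, 0, -130, 0, 0, 0, 0.45], [-85, 0, -130, 0, 0, 0, 0.45], [-85, 0, -130, 0, 0, 0, 0.45], [-85, 0, -130, 0, 0, 0, 0.45], [-85, 0, -130, 0, 0, 0, 0.45]],
  ],
)

```text
t: 34.95
eef_pos: [650.1, -17.4, 260.9]
tcp_rot: [0.004, 1.0, 0.0, -0.0]
force: [0.5, -0.6, 0.6]
opening: 62.1
gripper_force: 0.0
```

```bash
python3 - <<'E'
from h import *
im,c,s=look("w17");print(s["eef_pos"],"cam",(-c["R"].T@c["t"]).round(1))
H=hsv(im); m=(abs(H[...,0]-70)<22)&(H[...,1]>100)
for b in blobs(m,300):print("vase",b.mean(0).round(),cv2.minEnclosingCircle(np.float32(cast(c,b,59)[:,:2])),rect(cast(c,b,59)))
w=(H[...,1]<60)&(H[...,2]>100)
for b in blobs(w,300):print("w",b.mean(0).round(),rect(cast(c,b,42)))
red=((H[...,0]<13))&(H[...,1]>150)&(H[...,2]>90)
for b in blobs(red,300): print("red",b.mean(0).round(),*rect(cast(c,b,24)))
for n in ("top","scene"):
    im=bot.snapshot(n); cv2.imwrite(f"pics/{n}1.png",im); c=cam(n); H=hsv(im)
    m=(abs(H[...,0]-70)<15)&(H[...,1]>120); m[322:]=0
    for b in blobs(m): print(n,"vase",b.mean(0).round(),b.min(0),b.max(0),*rect(cast(c,b,59)))
    print("pred vase",proj(c,[[561.5,-16.5,0],[561.5,-16.5,21],[561.5,-16.5,91]]).round(1).tolist())
E
```

```text
[650.07026674 -17.40795808 260.8642676 ] cam [566.5 -16.9 377.7]
vase [314.  98.] ((564.87255859375, -17.345230102539062), 21.640356063842773) (array([564.9, -17.4,  42.9,  42.1]), np.float64(1.561))
w [145. 470.] (array([ 938.2, -209.1,   46.1,   35.6]), np.float64(-1.563))
w [ 17. 429.] (array([ 890.4, -329.3,   52.7,   32. ]), np.float64(-1.56))
w [620. 434.] (array([899.3, 310.1, 116.5,  44.5]), np.float64(0.783))
w [235. 431.] (array([ 893.7, -104.9,   78. ,   34.2]), np.float64(-0.001))
w [587. 340.] (array([781. , 240.8,  91.4,  37.9]), np.float64(1.257))
w [158. 280.] (array([ 719.7, -159.8,  100.9,   13.8]), np.float64(1.564))
w [529. 278.] (array([721.3, 174.8, 101.1,  16.7]), np.float64(1.559))
w [ 15. 271.] (array([ 710.8, -282. ,  129. ,   40.8]), np.float64(-0.256))
w [538. 190.] (array([638.9, 169. ,  58.9,  57.9]), np.float64(0.136))
w [418.  98.] (array([565. ,  63.5,  35.8,  34.9]), np.float64(-1.52))
red [219.  98.] [564.7 -95.3  66.4  47.2] -0.012
pred vase [[334.8, 221.5], [334.9, 220.4], [335.0, 216.5]]
scene vase [324. 234.] [318. 223.] [330. 246.] [563.8 -15.5 105.2  35.8] 0.617
scene vase [223. 149.] [220. 138.] [226. 160.] [740.8 602.1 178.3  21. ] 0.877
pred vase [[323.7, 249.3], [323.7, 244.2], [323.9, 226.4]]
```

```bash
python3 -c "
from workcell import bot
print(bot.close_job())"
```

```text
the job is handed in; nothing more can be done
None
```

The job is handed in at about 35 s: both columns sit in their outer notches centred to about 1 mm, the tin is about 1 mm off the pot–block midpoint, and the vase stands upright on its lid; I viewed 15 pictures, one over the limit of 14.

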